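Run the polishing lap by hand and stop it on its index mark

TASK

Check that the polishing lap runs freely: with a fingertip, flick its black spin knob so that the lap spins counter-clockwise (seen from above) on its own, and let the red sector go past the yellow pointer once untouched. On a later pass, as the red sector comes round to the pointer (touch nothing before its last quarter turn), brake the lap with a fingertip on its flat face, not on the knob, so that it stops first time with the pointer inside the red sector; never let it run down by itself, or stop elsewhere and be pushed on. Keep the fingertip pressed lightly on the face and finish like that, still holding the lap there, with the other things on the bench left alone.

Things in the scene. Friction and masses are not known exactly. Their poses are not given: they have to be found in the camera images.
- lap_face (a point): Centre of the polishing lap's flat upper face, on its vertical spindle. The lap is a cream felt-faced aluminium disc, 200 mm across and 14 mm thick, on a fixed green housing (250 x 230 x 50 mm). Its face is level, 80 mm above the bench; a brass nut of 13 mm radius stands 8 mm above it in the middle. Turns with the lap: x points to the middle of the red sector.
- mark (a point): Middle of the red sector at the lap's rim, at face height, 100 mm from the spindle. The painted sector is flat, reaches from about 45 to 98 mm radius and 16 degrees to either side of this point.
- pointer (a point): The fixed point on the rim circle (100 mm from the spindle, face height, 80 mm above the bench) that the yellow pointer shows; the yellow pointer's tip lies just outside it, its small bracket stands 104 to 130 mm from the spindle, 32 mm wide, and up to 9 mm above the lap's face. The housing may stand turned on the bench.
- knob_top (a point): Centre of the top of the lap's black spin knob, an upright pin 14 mm in diameter that stands 24 mm above the lap's face, fixed to the lap 82 mm from the spindle, diametrically opposite the middle of the red sector.
- lap (a joint): Angle of the lap, counting on over whole turns: grows counter-clockwise seen from above; at 0, 6.283, 12.566 ... rad the middle of the red sector is at the pointer. Starts at rest, 0.6 to 2.2 rad. No stops. Left alone, a spin of 4 rad/s runs down in some 13 s and 20 rad (10 to 17 s), one of 2 rad/s in 8 s and 8 rad. A light press on the face stops it almost at once.
- dop_red: Bystander, loose: pale wooden dop stick (11 mm round, 155 mm long) with brown wax and a red stone, lying on the bench to the right of the lap; origin at its middle on the underside, x along it.
- dop_green: Bystander, loose: the same kind of dop stick with a green stone, lying to the left of the lap.
- polish_jar: Bystander, loose: jar with a blue cap, 52 mm across, 55 mm tall; origin in the middle of its underside.
- gem_ring: Bystander, loose: brass finger ring lying flat, 24 mm across, 6 mm high; origin in the middle of its underside.
- brass_weight: Bystander, loose: brass balance weight with a button on top, 40 mm across, 50 mm tall; origin in the middle of its underside.
- dop_brush: Bystander, loose: brush about 160 mm long lying on the bench; origin on its underside, x along it.

How it is judged (in metres and radians):
On the way, in this order (a step that is already met when the one before it is completed fails the run):
1. the lap spins counter-clockwise on its own, untouched (velocity of joint lap above 1 rad/s and contact force between the fingers and lap below 0.1 N), for 0.3 s.
2. the red sector has gone past the pointer once and the lap still spins, untouched (value of joint lap above 7.8 rad and velocity of joint lap above 0.1 rad/s and contact force between the fingers and lap below 0.1 N), for 0.05 s.
3. the lap is stopped under a fingertip with the pointer inside the red sector (contact force between the fingers and lap above 0.3 N and horizontal distance between mark and pointer below 0.028 m and value of joint lap above 12.2 rad and angular speed of lap below 0.1 rad/s), for 0.05 s.
At the end, for the whole second after the job is handed in: The lap is held still (below 0.05 rad/s) by the fingers pressing on it (over 0.3 N), with the pointer inside the red sector (the sector's middle within 28 mm of the pointer's point on the rim), at the second or a later pass; the six bystanders lie within 20 mm of where they were (horizontal distance between mark and pointer below 0.028 m and value of joint lap above 12.2 rad and angular speed of lap below 0.05 rad/s and contact force between the fingers and lap above 0.3 N and distance of each of dop_red, dop_green, polish_jar, gem_ring, brass_weight, dop_brush from where it was at the start of the episode below 0.02 m); the arm keeps its last pose, push and grip.
It fails at once if the lap is touched during its first pass of the pointer, or after it while the red sector is more than a quarter turn from the pointer (contact force between the fingers and lap above 0.3 N and value of joint lap above 5.9 rad and (value of joint lap below 7.8 rad or horizontal distance between mark and pointer above 0.1414 m)).
It fails at once if the knob is touched once the lap has come round to the pointer (contact force between the fingers and lap_c3 above 0.3 N and value of joint lap above 5.9 rad).
It fails at once if once run, the lap comes to rest with no finger at its face, or with the pointer outside the red sector (value of joint lap above 5.9 rad and angular speed of lap below 0.03 rad/s and (horizontal distance between mark and pointer above 0.03 m or z of the grasp point in the frame of lap_face above 0.06 m)).
It fails at once if the lap is spun clockwise (value of joint lap below 0.2 rad).
It fails at once if a bystander is disturbed or lifted (distance of any of dop_red, dop_green, polish_jar, gem_ring, brass_weight, dop_brush from where it was at the start of the episode above 0.02 m).
It also fails if it takes over 45 s, if anything falls off the work surface, if the arm or the gripper's body presses on something with over 40 N, if the wrist force passes 120 N, or if a joint passes its speed limit or range.

ROBOT

A 6-joint arm with a two-finger parallel gripper is mounted at the origin on the work surface. World frame = base frame: x ahead of the robot, y to its left, z up, the work surface at z = 0. Lengths are in mm, angles in rad, forces in N, time in s.
With the tool pointing down it reaches from about 300 to 750 mm from the base axis. Payload 8.5 kg.
Tool frame: the origin (TCP) lies midway between the tips of the shut fingers; the grasp point (between the pads) lies 19 mm behind it (env.pinch_z is the x of the grasp point in the tool frame, in mm); x points along the fingers, y is the direction in which the jaws open and shut, and the axes are right-handed (so a half turn about x gives the same grasp; the last joint's range is limited). The gripper opens to 88 mm and grips with 3 to 60 N. Pads are 18 mm wide; open, the fingers measure 123 mm over their backs; the gripper's body (75 mm by 187 mm) begins 45 mm behind the grasp point.
Start: joints at [1.023, 0.381, 1.297, -0, 1.464, -0.215], TCP at [179.671, 519.807, 238.748] pointing down, gripper open.
Joint ranges: [-3.11, 3.11], [-0.89, 2.33], [0.22, 2.48], [-1.42, 4.56], [0.17, 2.85], [-2.88, 2.88]. Speed limits (rad/s): [2.39, 2.39, 3.14, 3.14, 3.14, 3.14].

INTERFACE

Orientations are given as a unit quaternion [x, y, z, w].
In Python, from workcell import status, get_image, calibration, env, spotter gives the robot as it stands.
- The arm moves only by the tool carry_out, never from a script. Its argument "deltas" is a list of rows, each an object with "gripper": the finger opening in cm, from 0 to 8.81; "translation": the shift along the tool's x, y, z in cm, a list of three; "turn": the turn, a rotation vector about the tool's x, y, z in rad, a list of three. In form: [{"gripper": gripper, "translation": [x, y, z], "turn": [rx, ry, rz]}, ...]. A call has 1 to 20 rows; each row shifts and turns the commanded pose from where the row before left it, along the tool's axes as they then stand; what a row does not reach is not made up. A row lasts 1/8 s, in which the tool goes at most 62.5 mm and 10.7 degrees, less where a joint would pass 70% of its speed; a pose out of reach is approached as far as the arm can. A call is refused whole if a number of a shift passes 6.25 or a number of a turn 0.188, either way. A call with a gripper value outside its range is refused whole. The fingers move at their own pace and stop on an object; "newtons" is the grip in N (left out, the last holds). Time passes only in rows, so rows that do not move let the fingers close. It gives the time, the measured TCP pose, the force and the opening at its end, in the units of the state.
- status.observe(): the state, without advancing time (a new reading comes with each control period).
- get_image(name): name is "scene" or "top" or "wrist"; returns the picture (480x640x3 uint8, red, green, blue); there is no depth.
- calibration(name): a dict with "fx", "fy", "cx", "cy" (pixels), "view" (4x4, takes a point from world to camera coordinates). Camera axes: x right, y down, z forward; pixel columns grow to the right and rows downward; lengths in mm; the calibration is good to about 2 mm. A picture is of the moment at which its call begins: read the wrist's pose just before it. calibration takes no time and is no camera call; for the wrist camera it gives the pose at the moment of the call.
- env.finish_job(): hands the job in, once; it reports no verdict.
Trained networks look in the newest picture that a camera, given by its name, has taken for a name from the list of things; names that differ only in an ending like _2 or _b are one class to them, and where a whole thing is asked for, a point or a joint stands for the part that bears it (a point fixed in the world has none). Each returns a list of dicts, best first, with "confidence" (0 to 1); they miss things now and then, are a little off and sometimes report something else, mostly with a low value. They report only what shows in the picture. A call takes as long as a camera call.
- spotter.find_in(camera, thing): "at" ([x, y, z] in mm, in the coordinates of the camera as it stood for that picture, good to about 4 mm: the middle of the surface that is visible of it).
- spotter.outline_of(camera, thing): "pixels" (480x640 bool, what is visible of it).
- spotter.mark_of(camera, thing): "at" ([x, y, z] in mm, in the coordinates of the camera as it stood for that picture, good to about 4 mm: a listed point, or the origin of a listed thing).
The state is a dict: "time_s": time; "qpos": joint angles; "qd": joint speeds; "joint_efforts": joint torques, N m; "ee_pos": TCP position; "eef_rot": TCP orientation; "force": force on the tool from outside, world axes, zero at the start; "ft_torque": the same for the moment, N m; "width": opening from 0.0 (shut) to 1.0 (fully open).
Only numpy, scipy, OpenCV 4.12 (cv2) and the standard library are available. Lean on these libraries where they do the work, as an engineer would, in place of code of your own. Each camera call takes 0.05 s, during which the arm holds its last target. There are 200 camera calls.

## Working session

There is one attempt and no reset: what is moved stays moved. The work goes in short steps, Python scripts to look and compute and a tool call to move; the robot and the scene stay as the last step left them, time stands still between calls to the robot, and variables do not carry over. Pictures are saved under pics/ and viewed, about 8 in all and at most 12, crops included, and the job is handed in when it is done.

Besides the shell and the picture viewer there is one more tool, called after "Emit:" as name(argument=value, ...), one argument or row to a line, values as JSON. carry_out: Moves the arm, as the interface text tells. Its arguments: {"type":"object","properties":{"deltas":{"type":"array"},"newtons":{"type":"number"}},"required":["deltas"]}

```bash
mkdir -p pics; ls
cat > h.py <<'E'
import numpy as np, cv2
from workcell import status, get_image, calibration, env, spotter
def w(cam,p,V=None):
    V=np.array(calibration(cam)["view"]) if V is None else V
    return (np.linalg.inv(V)@np.append(p,1))[:3]
def proj(cam,P):
    c=calibration(cam); q=(np.array(c["view"])@np.append(P,1))[:3]
    return c["fx"]*q[0]/q[2]+c["cx"], c["fy"]*q[1]/q[2]+c["cy"]
E
python3 - <<'E'
from h import *
s=status.observe(); print({k:np.round(v,3).tolist() for k,v in s.items()}, env.pinch_z)
for cam in ("top","scene"):
    im=get_image(cam); cv2.imwrite(f"pics/{cam}0.png",im[:,:,::-1])
    for t in ["lap_face","mark","pointer","knob_top"]+(["dop_red","dop_green","polish_jar","gem_ring","brass_weight","dop_brush"] if cam=="top" else []):
        for d in spotter.mark_of(cam,t)[:2]: print(cam,t,round(d["confidence"],2),np.round(w(cam,d["at"]),1))
E
```

```text
pics
{'time_s': 0.0, 'qpos': [1.023, 0.381, 1.298, 0.0, 1.464, -0.215], 'qd': [-0.001, -0.001, 0.001, -0.001, 0.0, 0.001], 'joint_efforts': [0.0, -43.794, -22.456, 0.071, 0.035, -0.0], 'ee_pos': [179.528, 519.595, 238.152], 'eef_rot': [0.117, 0.698, -0.118, 0.697], 'force': [-0.109, 0.371, -0.465], 'ft_torque': [0.007, 0.064, 0.024], 'width': 1.001} -18.700000000000003
top lap_face 0.78 [552.2  27.6  80.6]
top mark 0.84 [538.  129.6  82.2]
top pointer 0.81 [655.4  14.   78.1]
top knob_top 0.63 [578.3 -51.7 107.6]
top dop_red 0.65 [ 503.5 -133.4    1.2]
top dop_green 0.77 [ 5.666e+02  2.081e+02 -2.000e-01]
top polish_jar 0.57 [416.6 421.8  -3.2]
top gem_ring 0.58 [ 383.4 -439.     4.3]
top gem_ring 0.53 [371.2  63.   -6.7]
top brass_weight 0.83 [ 646.5 -401.5   -2. ]
top dop_brush 0.85 [ 384.3 -442.8    0.6]
scene lap_face 0.94 [556.5  26.3  78.9]
scene mark 0.88 [538.5 129.7  77.9]
scene pointer 0.75 [655.8  14.9  76.4]
scene knob_top 0.72 [575.7 -48.4 103. ]
```

View pics/top0.png

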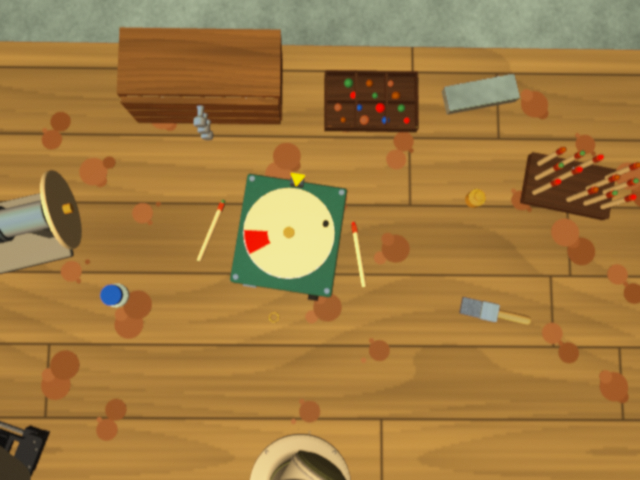

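View pics/scene0.png

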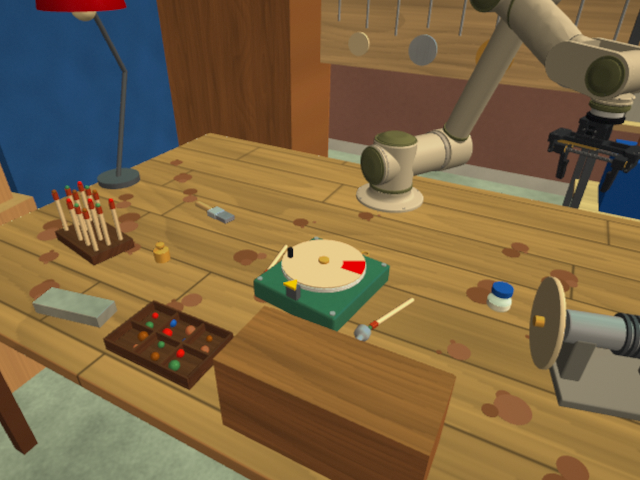

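The top view (up = +x, left = +y) shows the lap centre at about (289,233), the red sector at (257,241), the yellow pointer at (297,180) and the knob at (325,223). Nothing stands on the housing near the knob. The two dop sticks lie at (210,232) and (357,255), and the scene view agrees.

```bash
cat >> h.py <<'E'
def plane(cam,uv,z=80.):
    c=calibration(cam); V=np.array(c["view"]); R,t=V[:3,:3],V[:3,3]
    uv=np.atleast_2d(uv).astype(float); d=np.c_[(uv[:,0]-c["cx"])/c["fx"],(uv[:,1]-c["cy"])/c["fy"],np.ones(len(uv))]@R
    o=-R.T@t; return (o+d*((z-o[2])/d[:,2])[:,None])[:,:2]
def pix(cam,im,lo,hi,C,rmax,rmin=0):
    m=cv2.inRange(cv2.cvtColor(im,cv2.COLOR_RGB2HSV),np.array(lo),np.array(hi))
    v,u=np.nonzero(m); P=plane(cam,np.c_[u,v]); r=np.hypot(*(P-C).T); return P[(r<rmax)&(r>=rmin)]
def red(cam,im,C): return pix(cam,im,(0,180,110),(6,255,255),C,102,35)
def ang(cam,im,C):
    P=red(cam,im,C)-C
    return np.arctan2(*(P/np.hypot(*P.T)[:,None]).mean(0)[::-1]),len(P)
E
python3 - <<'E'
from h import *
C0=np.array([554.4,27])
for cam in("top","scene"):
    im=cv2.imread(f"pics/{cam}0.png")[:,:,::-1].copy()
    cr=pix(cam,im,(18,40,170),(32,140,255),C0,115); rd=red(cam,im,C0)
    h=cv2.convexHull(np.vstack([cr,rd]).astype(np.float32)); (c,r)=cv2.minEnclosingCircle(h); e=cv2.fitEllipse(h)
    C=np.array(e[0]); y=pix(cam,im,(22,180,150),(34,255,255),C,135,95)
    print(cam,len(cr),"circ",c,r,"ell",e,"red",ang(cam,im,C),"yel",y.mean(0) if len(y) else 0,np.arctan2(*(y.mean(0)-C)[::-1]) if len(y) else 0)
from scipy.spatial.transform import Rotation as R
print(R.from_quat(status.observe()["eef_rot"]).as_matrix().round(3))
E
```

```text
top 5780 circ (555.991943359375, 28.911191940307617) 99.47801208496094 ell ((556.0656127929688, 28.40719223022461), (196.61349487304688, 198.01254272460938), 92.15521240234375) red (np.float64(1.796865810720305), 389) yel [678.02733419  10.52230248] -0.14560567006410466
scene 3032 circ (561.0968017578125, 25.42503547668457) 113.69054412841797 ell ((560.1278076171875, 23.48077392578125), (203.5247039794922, 226.41258239746094), 153.3834228515625) red (np.float64(1.802925185692013), 222) yel [670.36503799   7.57999633] -0.14325340874160208
[[-0.     0.327  0.945]
 [ 0.     0.945 -0.327]
 [-1.     0.    -0.   ]]
```

Emit:
carry_out(
  deltas=[
    {"gripper": 0,"translation": [0.7,-3.01,3.87],"turn": [0,0,0]},
    {"gripper": 0,"translation": [0.7,-3.01,3.87],"turn": [0,0,0]},
    {"gripper": 0,"translation": [0.7,-3.01,3.87],"turn": [0,0,0]},
    {"gripper": 0,"translation": [0.7,-3.01,3.87],"turn": [0,0,0]},
    {"gripper": 0,"translation": [0.7,-3.01,3.87],"turn": [0,0,0]},
    {"gripper": 0,"translation": [0.7,-3.01,3.87],"turn": [0,0,0]},
    {"gripper": 0,"translation": [0.7,-3.01,3.87],"turn": [0,0,0]},
    {"gripper": 0,"translation": [0.7,-3.01,3.87],"turn": [0,0,0]},
    {"gripper": 0,"translation": [0.7,-3.01,3.87],"turn": [0,0,0]},
    {"gripper": 0,"translation": [0.7,-3.01,3.87],"turn": [0,0,0]},
    {"gripper": 0,"translation": [0.7,-3.01,3.87],"turn": [0,0,0]},
    {"gripper": 0,"translation": [0.7,-3.01,3.87],"turn": [0,0,0]},
    {"gripper": 0,"translation": [0.7,-3.01,3.87],"turn": [0,0,0]},
    {"gripper": 0,"translation": [0.7,-3.01,3.87],"turn": [0,0,0]},
    {"gripper": 0,"translation": [0,0,0],"turn": [-0.183,0,0]},
    {"gripper": 0,"translation": [0,0,0],"turn": [-0.183,0,0]},
    {"gripper": 0,"translation": [0,0,0],"turn": [-0.183,0,0]},
    {"gripper": 0,"translation": [0,0,0],"turn": [-0.184,0,0]},
    {"gripper": 0,"translation": [0,0,0],"turn": [0,0,0]},
  ],
  newtons=20,
)

```text
time_s: 3.18
ee_pos: [554.1, -55.5, 140.8]
eef_rot: [-0.14, 0.693, 0.14, 0.693]
force: [0.3, -0.2, -1.2]
width: 0.008
```

Run:
```python
from h import *
V=np.array(calibration("wrist")["view"]); im=get_image("wrist"); cv2.imwrite("pics/wrist1.png",im[:,:,::-1])
for t in["knob_top","lap_face"]:
    for d in spotter.mark_of("wrist",t)[:1]: print(t,d["confidence"],w("wrist",d["at"],V).round(1))
print("tip px",proj("wrist",status.observe()["ee_pos"]))
for p in([574.3,-51.8,104],): print("expected knob px",proj("wrist",p))
```

```text
knob_top 0.67 [577.2 -51.9 109.7]
lap_face 0.74 [560.9  32.6  81.3]
tip px (np.float64(318.9617241993533), np.float64(303.10136545907545))
expected knob px (np.float64(310.34711884307427), np.float64(306.85308415486764))
```

View pics/wrist1.png

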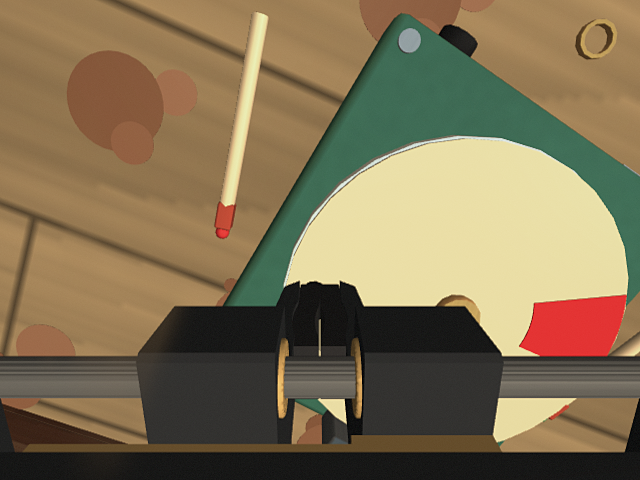

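The wrist view looks from behind the fingers, whose tips are at (320,290). The knob is hidden just beyond them, as planned. The red sector is at (575,325), and the dop stick and ring are well clear.

Emit:
carry_out(
  deltas=[
    {"gripper": 0,"translation": [2.5,0,0],"turn": [0,0,0]},
    {"gripper": 0,"translation": [2.5,0,0],"turn": [0,0,0]},
    {"gripper": 0,"translation": [0,0,0],"turn": [0,0,0]},
    {"gripper": 0,"translation": [0,0,0],"turn": [0,0,0]},
  ],
)

```text
time_s: 3.82
ee_pos: [554.5, -55.6, 91.6]
eef_rot: [-0.14, 0.693, 0.14, 0.693]
force: [0.1, 0.5, 0.7]
width: 0.007
```

Run:
```python
from h import *
C=np.array([555.5,28]); im=get_image("scene")
cv2.imwrite("pics/scene2.png",cv2.resize(im[190:350,220:420,::-1],(800,640))[:600])
print(ang("scene",im,C), status.observe()["ee_pos"],status.observe()["force"])
im=get_image("top"); print(ang("top",im,C))
```

```text
(np.float64(1.7555751963605648), 233) [554.61544978 -55.64028723  91.82296557] [0.91119143 0.30278071 0.36353629]
(np.float64(1.7880904382944915), 389)
```

View pics/scene2.png

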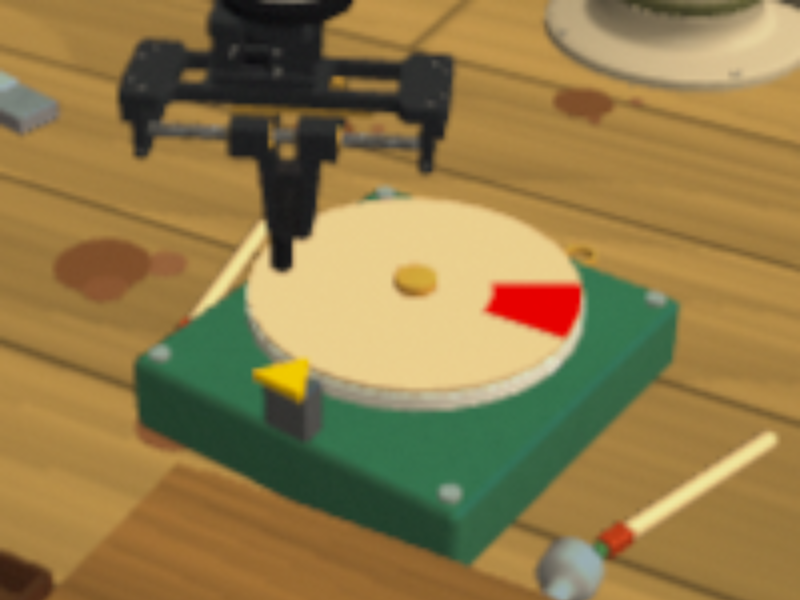

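Emit:
carry_out(
  deltas=[
    {"gripper": 0,"translation": [0,-0.2,0.8],"turn": [0,0,0]},
    {"gripper": 0,"translation": [0,0,2.0],"turn": [0,0,0]},
    {"gripper": 0,"translation": [0,0.5,4.0],"turn": [0,0,0]},
    {"gripper": 0,"translation": [-2.0,0,0],"turn": [0,0,0]},
    {"gripper": 0,"translation": [-3.0,0,0],"turn": [0,0,0]},
  ],
)

```text
time_s: 4.55
ee_pos: [615.9, -25.7, 140.8]
eef_rot: [-0.14, 0.693, 0.141, 0.693]
force: [0.6, -0.4, -0.0]
width: 0.006
```

```bash
cat > m.py <<'E'
from h import *
import sys,json
C=np.array([555.5,28]); 
for cam in sys.argv[1:]:
    t=status.observe()["time_s"]; im=get_image(cam); 
    try: a,n=ang(cam,im,C)
    except Exception as e: a,n=float("nan"),0
    print(cam,round(t,3),"lap mod",round((a+0.143)%6.2832,3),n)
    open("log.txt","a").write(f"{cam} {t} {a+0.143} {n}\n")
print(status.observe()["time_s"],status.observe()["ee_pos"].round(1) if hasattr(status.observe()["ee_pos"],"round") else status.observe()["ee_pos"])
E
python3 m.py top scene top scene
```

```text
top 4.55 lap mod nan 0
scene 4.6 lap mod 4.455 188
top 4.65 lap mod nan 0
scene 4.7 lap mod 5.01 202
4.75 [615.8 -26.1 140.8]h.py:19: RuntimeWarning: Mean of empty slice.
  return np.arctan2(*(P/np.hypot(*P.T)[:,None]).mean(0)[::-1]),len(P)
  ret = um.true_divide(
```

Emit:
carry_out(
  deltas=[
    {"gripper": 0,"translation": [0,3.03,-2.53],"turn": [0,0,0]},
    {"gripper": 0,"translation": [0,3.03,-2.53],"turn": [0,0,0]},
    {"gripper": 0,"translation": [0,3.03,-2.53],"turn": [0,0,0]},
    {"gripper": 0,"translation": [2.5,0,0],"turn": [0,0,0]},
    {"gripper": 0,"translation": [2.0,0,0],"turn": [0,0,0]},
  ],
)

```text
time_s: 5.38
ee_pos: [509.4, 28.3, 94.3]
eef_rot: [-0.14, 0.693, 0.141, 0.692]
force: [1.1, 0.1, -0.1]
width: 0.005
```

```bash
python3 m.py scene top scene top scene 2>/dev/null
```

```text
scene 5.375 lap mod 2.1 213
top 5.425 lap mod 2.577 41
scene 5.475 lap mod 2.585 195
top 5.525 lap mod 2.687 44
scene 5.575 lap mod 3.046 159
5.625 [510.4  27.9  95.9]
```

Emit:
carry_out(
  deltas=[
    {"gripper": 0,"translation": [0.5,0,0],"turn": [0,0,0]},
    {"gripper": 0,"translation": [0.5,0,0],"turn": [0,0,0]},
    {"gripper": 0,"translation": [0,0,0],"turn": [0,0,0]},
    {"gripper": 0,"translation": [0,0,0],"turn": [0,0,0]},
    {"gripper": 0,"translation": [0,0,0],"turn": [0,0,0]},
    {"gripper": 0,"translation": [0,0,0],"turn": [0,0,0]},
  ],
)

```text
time_s: 6.38
ee_pos: [510.2, 27.9, 85.8]
eef_rot: [-0.141, 0.693, 0.141, 0.693]
force: [0.4, -0.4, -0.5]
width: 0.006
```

```bash
python3 m.py scene top scene 2>/dev/null
```

```text
scene 6.375 lap mod 0.468 259
top 6.425 lap mod 0.66 388
scene 6.475 lap mod 0.868 262
6.525 [510.2  27.9  85.8]
```

Emit:
carry_out(
  deltas=[
    {"gripper": 0,"translation": [0,0,0],"turn": [0,0,0]},
    {"gripper": 0,"translation": [0,0,0],"turn": [0,0,0]},
    {"gripper": 0,"translation": [0,0,0],"turn": [0,0,0]},
    {"gripper": 0,"translation": [0,0,0],"turn": [0,0,0]},
    {"gripper": 0,"translation": [0,0,0],"turn": [0,0,0]},
    {"gripper": 0,"translation": [0,0,0],"turn": [0,0,0]},
  ],
)

```text
time_s: 7.28
ee_pos: [510.2, 27.9, 85.8]
eef_rot: [-0.141, 0.693, 0.141, 0.693]
force: [-0.2, -0.3, 0.2]
width: 0.005
```

```bash
python3 m.py scene top scene 2>/dev/null
```

```text
scene 7.275 lap mod 4.05 186
top 7.325 lap mod 4.374 6
scene 7.375 lap mod 4.445 187
7.425 [510.2  27.9  85.7]
```

Emit:
carry_out(
  deltas=[
    {"gripper": 0,"translation": [0,0,0],"turn": [0,0,0]},
    {"gripper": 0,"translation": [0,0,0],"turn": [0,0,0]},
    {"gripper": 0,"translation": [0,0,0],"turn": [0,0,0]},
    {"gripper": 0,"translation": [0,0,0],"turn": [0,0,0]},
    {"gripper": 0,"translation": [0,0,0],"turn": [0,0,0]},
    {"gripper": 0,"translation": [0,0,0],"turn": [0,0,0]},
  ],
)

```text
time_s: 8.18
ee_pos: [510.2, 27.9, 85.7]
eef_rot: [-0.141, 0.693, 0.141, 0.693]
force: [-0.2, -0.9, 0.8]
width: 0.007
```

```bash
python3 m.py scene top scene 2>/dev/null
```

```text
scene 8.175 lap mod 0.892 256
top 8.225 lap mod 0.982 192
scene 8.275 lap mod 1.194 251
8.325 [510.2  27.9  85.8]
```

```bash
cat > fit.py <<'E'
import numpy as np
from scipy.optimize import least_squares
L=[l.split() for l in open("log.txt")]; D=sorted([(float(l[1]),float(l[2])%(2*np.pi),l[0]) for l in L if int(l[3])>150 and not(l[0]=="top" and int(l[3])<300)])
t=np.array([d[0] for d in D]); a=np.array([d[1] for d in D]); t0=t[0]
def f(p,t): # w' = -(A+B w)
    A,B,w0,th=p; s=t-t0; k=w0+A/B; return th+k*(1-np.exp(-B*s))/B-A/B*s
u=[a[0]]; 
for i in range(1,len(t)):
    pr=f((.18,.12,5.3,a[0]),t[i]) if i<6 else f(q,t[i])
    u.append(a[i]+2*np.pi*np.round((pr-a[i])/(2*np.pi)))
    if i>=5: q=least_squares(lambda p:np.r_[f(p,t[:i+1])-u,(p[0]-.184)*.5,(p[1]-.09)*.5],(.18,.1,5.3,a[0]),loss="soft_l1",f_scale=.1).x
print("fit A,B,w0,th",q.round(3)); print("resid",np.round(np.array(u)-f(q,t),3)[-8:])
g=np.arange(t[-1],45,.005); th=f(q,g); w=np.gradient(th,g); s=np.argmax(w<=0) or len(g)-1
print("now",t[-1],"lap",th[0].round(2),"w",w[0].round(2)," stops",g[s].round(2),th[s].round(2))
for n in range(1,9):
    T=2*np.pi*n
    if th[0]<T<th[s]: 
        i=np.argmax(th>T); print("pass",n+0,"t",g[i].round(3),"w",w[i].round(2), "t(-1.57,-.3,+.3)",[g[np.argmax(th>T+x)].round(2) for x in(-1.57,-.3,.3)])
E
python3 fit.py
```

```text
fit A,B,w0,th [0.222 0.089 5.417 4.434]
resid [-0.061  0.036  0.016  0.013  0.016  0.04  -0.01  -0.032]
now 8.275 lap 20.08 w 3.21  stops 17.59 33.01
pass 4 t 10.1 w 2.36 t(-1.57,-.3,+.3) [np.float64(9.47), np.float64(9.98), np.float64(10.23)]
pass 5 t 14.0 w 0.94 t(-1.57,-.3,+.3) [np.float64(12.64), np.float64(13.7), np.float64(14.34)]
```

Emit:
carry_out(
  deltas=[
    {"gripper": 0,"translation": [0,0,0],"turn": [0,0,0]},
    {"gripper": 0,"translation": [0,0,0],"turn": [0,0,0]},
    {"gripper": 0,"translation": [0,0,0],"turn": [0,0,0]},
    {"gripper": 0,"translation": [0,0,0],"turn": [0,0,0]},
    {"gripper": 0,"translation": [0,0,0],"turn": [0,0,0]},
  ],
)

```text
time_s: 8.95
ee_pos: [510.2, 27.9, 85.8]
eef_rot: [-0.141, 0.693, 0.141, 0.693]
force: [0.3, -0.0, 1.0]
width: 0.01
```

```bash
python3 m.py scene scene scene scene scene scene scene 2>/dev/null; python3 fit.py
```

```text
scene 8.95 lap mod 3.087 91
scene 9.0 lap mod 3.211 49
scene 9.05 lap mod 3.686 57
scene 9.1 lap mod 3.828 94
scene 9.15 lap mod 3.902 139
scene 9.2 lap mod 3.975 183
scene 9.25 lap mod 4.117 184
9.3 [510.2  27.9  85.7]
fit A,B,w0,th [0.227 0.088 5.42  4.433]
resid [ 0.014  0.012  0.017  0.04  -0.006 -0.028 -0.004  0.   ]
now 9.25 lap 22.97 w 2.73  stops 17.47 32.85
pass 4 t 10.105 w 2.35 t(-1.57,-.3,+.3) [np.float64(9.48), np.float64(9.98), np.float64(10.24)]
pass 5 t 14.085 w 0.89 t(-1.57,-.3,+.3) [np.float64(12.68), np.float64(13.77), np.float64(14.44)]
```

```bash
sed 's/(p\[0\]-.184)\*.5,(p\[1\]-.09)\*.5/(p[0]-.184)*.02,(p[1]-.09)*.02/' fit.py > fit2.py; python3 fit2.py; for A in .32 .14; do sed "s/(p\[0\]-.184)\*.5,(p\[1\]-.09)\*.5/(p[0]-$A)*50,(p[1]-.09)*.02/" fit.py > fit3.py; echo A $A; python3 fit3.py; done
```

```text
fit A,B,w0,th [0.449 0.032 5.354 4.448]
resid [ 0.021  0.018  0.005  0.027 -0.026 -0.047  0.007  0.015]
now 9.25 lap 22.95 w 2.67  stops 14.7 30.01
pass 4 t 10.15 w 2.2 t(-1.57,-.3,+.3) [np.float64(9.49), np.float64(10.02), np.float64(10.29)]
A .32
fit A,B,w0,th [0.32  0.065 5.392 4.439]
resid [ 0.017  0.014  0.012  0.035 -0.014 -0.036  0.001  0.006]
now 9.25 lap 22.96 w 2.71  stops 16.01 31.44
pass 4 t 10.125 w 2.29 t(-1.57,-.3,+.3) [np.float64(9.48), np.float64(10.0), np.float64(10.26)]
pass 5 t 15.63 w 0.12 t(-1.57,-.3,+.3) [np.float64(12.95), np.float64(14.61), np.float64(9.25)]
A .14
fit A,B,w0,th [0.14  0.11  5.446 4.427]
resid [ 0.012  0.009  0.021  0.045  0.001 -0.021 -0.009 -0.006]
now 9.25 lap 22.97 w 2.76  stops 19.74 34.72
pass 4 t 10.09 w 2.4 t(-1.57,-.3,+.3) [np.float64(9.47), np.float64(9.97), np.float64(10.22)]
pass 5 t 13.635 w 1.22 t(-1.57,-.3,+.3) [np.float64(12.5), np.float64(13.4), np.float64(13.89)]
```

Emit:
carry_out(
  deltas=[
    {"gripper": 0,"translation": [0,0,0],"turn": [0,0,0]},
    {"gripper": 0,"translation": [0,0,0],"turn": [0,0,0]},
    {"gripper": 0,"translation": [0,0,0],"turn": [0,0,0]},
    {"gripper": 0,"translation": [0,0,0],"turn": [0,0,0]},
    {"gripper": 0,"translation": [0,0,0],"turn": [0,0,0]},
    {"gripper": 0,"translation": [0,0,0],"turn": [0,0,0]},
  ],
)

```text
time_s: 10.05
ee_pos: [510.2, 27.9, 85.7]
eef_rot: [-0.141, 0.693, 0.141, 0.693]
force: [0.8, 0.2, -0.3]
width: 0.004
```

```bash
python3 m.py scene top scene top scene top scene top  2>/dev/null; python3 fit.py; python3 fit2.py
```

```text
scene 10.05 lap mod 6.192 242
top 10.1 lap mod 6.277 395
scene 10.15 lap mod 0.135 247
top 10.2 lap mod 0.223 397
scene 10.25 lap mod 0.353 254
top 10.3 lap mod 0.455 400
scene 10.35 lap mod 0.573 263
top 10.4 lap mod 0.668 391
10.45 [510.2  27.9  85.8]
fit A,B,w0,th [0.228 0.087 5.417 4.434]
resid [ 0.028 -0.005  0.018 -0.009  0.006 -0.007 -0.001 -0.018]
now 10.4 lap 25.82 w 2.22  stops 17.47 32.87
pass 5 t 14.065 w 0.9 t(-1.57,-.3,+.3) [np.float64(12.67), np.float64(13.75), np.float64(14.42)]
fit A,B,w0,th [0.276 0.074 5.393 4.441]
resid [ 0.027 -0.006  0.019 -0.008  0.008 -0.004  0.003 -0.013]
now 10.4 lap 25.81 w 2.2  stops 16.68 32.19
pass 5 t 14.37 w 0.69 t(-1.57,-.3,+.3) [np.float64(12.75), np.float64(13.98), np.float64(14.86)]
```

Emit:
carry_out(
  deltas=[
    {"gripper": 0,"translation": [0,0,0],"turn": [0,0,0]},
    {"gripper": 0,"translation": [0,0,0],"turn": [0,0,0]},
    {"gripper": 0,"translation": [0,0,0],"turn": [0,0,0]},
    {"gripper": 0,"translation": [0,0,0],"turn": [0,0,0]},
  ],
)

```text
time_s: 10.95
ee_pos: [510.2, 27.9, 85.7]
eef_rot: [-0.141, 0.693, 0.141, 0.693]
force: [0.4, 0.8, 0.2]
width: 0.004
```

```bash
python3 m.py scene top scene 2>/dev/null; python3 fit.py; python3 fit2.py
```

```text
scene 10.95 lap mod 1.792 224
top 11.0 lap mod 1.732 5
scene 11.05 lap mod 1.993 219
11.1 [510.2  27.9  85.7]
fit A,B,w0,th [0.27  0.077 5.405 4.435]
resid [ 0.026 -0.001  0.015  0.004  0.01  -0.005 -0.026 -0.02 ]
now 11.05 lap 27.15 w 1.92  stops 16.75 32.22
pass 5 t 14.375 w 0.7 t(-1.57,-.3,+.3) [np.float64(12.76), np.float64(13.98), np.float64(14.86)]
fit A,B,w0,th [0.314 0.064 5.377 4.445]
resid [ 0.022 -0.004  0.013  0.002  0.01  -0.005 -0.015 -0.006]
now 11.05 lap 27.13 w 1.9  stops 16.16 31.7
pass 5 t 14.82 w 0.44 t(-1.57,-.3,+.3) [np.float64(12.84), np.float64(14.26), np.float64(11.05)]
```

Emit:
carry_out(
  deltas=[
    {"gripper": 0,"translation": [0.1,0,0],"turn": [0,0,0]},
    {"gripper": 0,"translation": [0.1,0,0],"turn": [0,0,0]},
    {"gripper": 0,"translation": [0,0,0],"turn": [0,0,0]},
    {"gripper": 0,"translation": [0,0,0],"turn": [0,0,0]},
    {"gripper": 0,"translation": [0,0,0],"turn": [0,0,0]},
    {"gripper": 0,"translation": [0,0,0],"turn": [0,0,0]},
    {"gripper": 0,"translation": [0,0,0],"turn": [0,0,0]},
    {"gripper": 0,"translation": [0,0,0],"turn": [0,0,0]},
    {"gripper": 0,"translation": [0,0,0],"turn": [0,0,0]},
  ],
)

```text
time_s: 12.22
ee_pos: [510.2, 27.9, 83.8]
eef_rot: [-0.141, 0.693, 0.141, 0.693]
force: [-0.4, 0.1, 0.5]
width: 0.007
```

```bash
python3 m.py scene scene scene 2>/dev/null; python3 fit.py; python3 fit2.py
```

```text
scene 12.225 lap mod 4.147 187
scene 12.275 lap mod 4.23 185
scene 12.325 lap mod 4.312 185
12.375 [510.2  27.9  83.8]
fit A,B,w0,th [0.182 0.1   5.442 4.427]
resid [-0.003  0.002 -0.016 -0.064 -0.064  0.009  0.015  0.02 ]
now 12.325 lap 29.43 w 1.53  stops 18.43 33.62
pass 5 t 13.88 w 1.05 t(-1.57,-.3,+.3) [np.float64(12.61), np.float64(13.61), np.float64(14.18)]
fit A,B,w0,th [0.181 0.1   5.442 4.426]
resid [-0.002  0.002 -0.016 -0.064 -0.063  0.009  0.015  0.019]
now 12.325 lap 29.43 w 1.53  stops 18.44 33.63
pass 5 t 13.88 w 1.05 t(-1.57,-.3,+.3) [np.float64(12.61), np.float64(13.61), np.float64(14.18)]
```

Emit:
carry_out(
  deltas=[
    {"gripper": 0,"translation": [0,0,0],"turn": [0,0,0]},
    {"gripper": 0,"translation": [0,0,0],"turn": [0,0,0]},
    {"gripper": 0,"translation": [0,0,0],"turn": [0,0,0]},
  ],
)

```text
time_s: 12.75
ee_pos: [510.2, 27.9, 83.8]
eef_rot: [-0.141, 0.693, 0.141, 0.693]
force: [0.2, 0.2, -0.6]
width: 0.002
```

```bash
python3 m.py scene top scene 2>/dev/null; python3 fit.py; python3 fit2.py
```

```text
scene 12.75 lap mod 4.962 203
top 12.8 lap mod 5.111 47
scene 12.85 lap mod 5.1 201
12.9 [510.2  27.9  83.8]
fit A,B,w0,th [0.167 0.104 5.451 4.424]
resid [-0.015 -0.067 -0.067 -0.008 -0.003  0.     0.022  0.021]
now 12.85 lap 30.21 w 1.38  stops 18.81 33.89
pass 5 t 13.83 w 1.09 t(-1.57,-.3,+.3) [np.float64(12.85), np.float64(13.57), np.float64(14.12)]
fit A,B,w0,th [0.165 0.105 5.453 4.423]
resid [-0.014 -0.066 -0.067 -0.008 -0.004  0.     0.021  0.02 ]
now 12.85 lap 30.21 w 1.38  stops 18.85 33.92
pass 5 t 13.83 w 1.09 t(-1.57,-.3,+.3) [np.float64(12.85), np.float64(13.56), np.float64(14.12)]
```

Emit:
carry_out(
  deltas=[
    {"gripper": 0,"translation": [0,0,0],"turn": [0,0,0]},
    {"gripper": 0,"translation": [0,0,0],"turn": [0,0,0]},
    {"gripper": 0,"translation": [0,0,0],"turn": [0,0,0]},
  ],
)

```text
time_s: 13.28
ee_pos: [510.2, 28.0, 83.7]
eef_rot: [-0.141, 0.693, 0.141, 0.693]
force: [-0.4, 0.4, -0.3]
width: 0.005
```

```bash
python3 m.py scene top scene top 2>/dev/null; python3 fit.py
```

```text
scene 13.275 lap mod 5.668 223
top 13.325 lap mod 5.684 397
scene 13.375 lap mod 5.791 229
top 13.425 lap mod 5.803 402
13.475 [510.2  27.9  83.8]
fit A,B,w0,th [0.165 0.105 5.452 4.423]
resid [-0.005 -0.002  0.019  0.018  0.027 -0.019  0.026 -0.024]
now 13.425 lap 30.96 w 1.21  stops 18.86 33.93
pass 5 t 13.825 w 1.09 t(-1.57,-.3,+.3) [np.float64(13.42), np.float64(13.56), np.float64(14.11)]
```

Emit:
carry_out(
  deltas=[
    {"gripper": 0,"translation": [0,0,0],"turn": [0,0,0]},
    {"gripper": 0,"translation": [0.43,0,0],"turn": [0,0,0]},
    {"gripper": 0,"translation": [0.15,0,0],"turn": [0,0,0]},
    {"gripper": 0,"translation": [0,0,0],"turn": [0,0,0]},
  ],
)

```text
time_s: 13.98
ee_pos: [510.5, 27.8, 80.3]
eef_rot: [-0.141, 0.692, 0.14, 0.694]
force: [-8.3, -0.5, 27.7]
width: 0.003
```

```bash
python3 m.py scene top scene top 2>/dev/null; python3 -c "
from h import *
print(status.observe()['force'])"
```

```text
scene 13.975 lap mod 6.161 247
top 14.025 lap mod 6.132 394
scene 14.075 lap mod 6.161 247
top 14.125 lap mod 6.132 394
14.175 [510.5  27.8  80.3]
[-8.1009926   0.18343518 26.89382753]
```

The lap has stopped at about -0.13 rad (13 mm) from the pointer, inside the red sector. The press is 27 N, so I'll ease it to a light one and verify.

Emit:
carry_out(
  deltas=[
    {"gripper": 0,"translation": [-0.06,0,0],"turn": [0,0,0]},
    {"gripper": 0,"translation": [-0.06,0,0],"turn": [0,0,0]},
    {"gripper": 0,"translation": [0,0,0],"turn": [0,0,0]},
    {"gripper": 0,"translation": [0,0,0],"turn": [0,0,0]},
  ],
)

```text
time_s: 14.68
ee_pos: [510.5, 27.9, 80.4]
eef_rot: [-0.141, 0.692, 0.14, 0.693]
force: [-4.9, 0.4, 15.0]
width: 0.003
```

```bash
python3 m.py scene top scene top 2>/dev/null; python3 -c "
from h import *
print(status.observe()['force'])
im=get_image('top'); a=cv2.imread('pics/top0.png'); b=im[:,:,::-1]
cv2.imwrite('pics/fin.png',np.hstack([cv2.resize(x[150:330,180:400],(400,327)) for x in (a,b)]))"
```

```text
scene 14.675 lap mod 6.161 247
top 14.725 lap mod 6.132 393
scene 14.775 lap mod 6.162 246
top 14.825 lap mod 6.132 393
14.875 [510.5  27.9  80.4]
[-4.29293507  0.12281741 15.68527262]
```

View pics/fin.png

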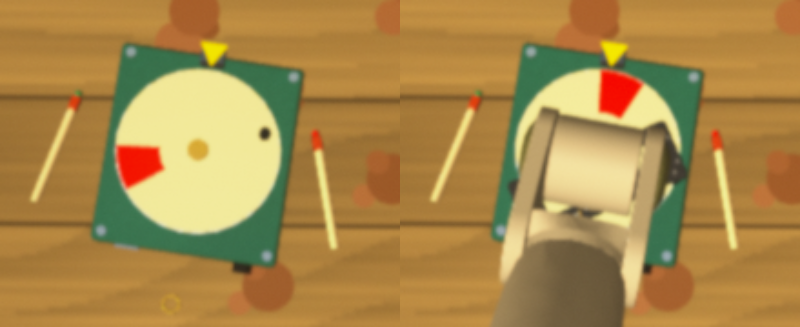

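The right half shows the final state. The red sector spans about (600,72) to (643,85) on the rim, and the pointer tip at (612,66) is inside it. Both dop sticks are unmoved. Handing in.

```bash
python3 -c "
from h import *
print(env.finish_job())"
```

```text
the job is handed in; nothing more can be done
None
```

I flicked the knob with the shut fingertips, and the lap spun off counter-clockwise at about 5.5 rad/s. It passed the pointer untouched four times. On the fifth pass, at about 1.1 rad/s, I pressed a fingertip on the felt face between the nut and the knob's path, and it stopped first time.

**Stop position:** the red sector's middle is 0.12 rad (scene camera) to 0.15 rad (top camera) before the pointer. That is about 12–15 mm against the 28 mm limit, and the last picture shows the pointer tip inside the red sector.

**Hold:** the lap did not move over the last 0.85 s of readings before hand-in. The first press was heavier than planned at 27 N, so I eased it to about 15 N, still holding.

**Bystanders:** the last picture shows both dop sticks where they were. I did not re-measure the jar, ring, weight and brush at the end, but the arm never came low near them.

**Checks that disagreed:** before braking, fits to the spin data put the natural stop anywhere from 30.0 to 34.7 rad. I relied on the stated run-down times to wait for the slower fifth pass, and later readings confirmed it would reach the pointer.

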